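# Show the filters: hold the filter box open by its lever

### The job

The stock camera above the cabinet is about to photograph the lens filters. Press the red lever of the clear acrylic filter box all the way down, keep it there so that the lid stays fully raised for about two seconds, then let go so that the lid closes again. Leave the grey waste bin, which has the same kind of lever in black, shut.

Things in the scene. Friction and masses are not known exactly. Their poses are not given: they have to be found in the camera images.
- filterbox_paddle: Red paddle, 36 (x) by 50 (y) by 7 mm, on the steel lever at the front of the clear filter box. Origin: centre of its upper face, 74 mm up at rest; x points towards the box, y along its front. At rest its free edge tips up 9 degrees. Full press: 38 mm straight down (under 3 mm sideways) to a firm stop, sloping 9 degrees the other way; 3 to 8 N, a few more if fast. Springs back when let go.
- filterbox_lid (a joint): Angle of the clear filter box's lid, rad: 0 shut, about 1.02 fully raised (lever fully down); driven by the lever, shuts by itself within 1 s. The fixed box (white plinth, clear sides, round filters inside) is 130 mm wide, 110 deep, 137 high; its front face is 64 mm from the paddle's centre. The lid swings up and away from the paddle, hinged at the back.
- wastebin_paddle: Black paddle of the grey waste bin's lever; same size, origin, axes and workings as the red one. A bystander, not to be pressed.
- wastebin_lid (a joint): Angle of the grey waste bin's lid, rad: 0 shut, about 1.02 fully raised. It must stay shut. The bin is fixed and has the filter box's size.
Things that resemble listed ones, but are neither listed nor needed, are in the scene too. What is shaped like the part that bears filterbox_paddle but green or pink is not meant.

How it is judged:
On the way, in this order (a step that is already met when the one before it is completed fails the run):
1. the filter box's lid is held raised (0.85 rad or more) for 1.8 s by something pressing on its red paddle (value of joint filterbox_lid above 0.85 rad and contact force between filterbox_paddle and anything else above 0.5 N), for 1.8 s.
2. the lever is let go and the filter box's lid is shut (within 0.08 rad) (value of joint filterbox_lid below 0.08 rad), for 0.2 s.
At the end, for the whole second after the job is handed in: The filter box's lid is shut again (within 0.08 rad) and still, and the waste bin's lid is shut (within 0.08 rad) (value of joint each of filterbox_lid, wastebin_lid below 0.08 rad and velocity of joint filterbox_lid between -0.1 and 0.1 rad/s); the robot touches nothing.
It fails at once if the grey waste bin's lid is opened (beyond 0.25 rad) (value of joint wastebin_lid above 0.25 rad).
It also fails if it takes over 35 s, if anything falls off the work surface, if the arm or the gripper's body presses on something with over 40 N, if the wrist force passes 120 N, or if a joint passes its speed limit or range.

### The arm

A 6-joint arm with a two-finger parallel gripper is mounted at the origin on the work surface. World frame = base frame: x ahead of the robot, y to its left, z up, the work surface at z = 0. Lengths are in m, angles in rad, forces in N, time in s.
With the tool pointing down it reaches from about 0.225 to 0.725 m from the base axis. Payload 3.1 kg.
Tool frame: the origin (TCP) lies at the very end of the fingers, on their centre line; the grasp point (between the pads) lies 19 mm behind it; z points along the fingers, y is the line along which they close (so a half turn about z gives the same grasp; the last joint's range is limited). The gripper opens to 85 mm and grips with 20 to 120 N. Pads are 22 mm wide; open, the fingers measure 114 mm over their backs; the gripper's body (76 mm by 85 mm) begins 54 mm behind the grasp point. The pads swing forward as they close: fully open they stand 13 mm farther back than shut.
Start: joints at [-1.449, 0.048, 0.099, 1.622, 0, 1.443], TCP at [0.13, -0.509, 0.231] pointing down, gripper open.
Joint ranges: [-2.91, 2.91], [-0.99, 1.94], [-1.21, 1.42], [-2.12, 2.29], [-1.49, 1.47], [-3.14, 3.14]. Speed limits (rad/s): [2.79, 2.79, 3.14, 3.14, 3.14, 3.14].

### API

Orientations are given as a rotation vector (axis times angle).
In Python, from bench import bot gives the robot as it stands.
- The arm moves only by the tool play_rows, never from a script. Its argument "plan" is a list of rows, each a list of 3 entries, a list of its own where there are three numbers: the shift along the tool's x, y, z in m, then the turn, a rotation vector about the tool's x, y, z in degrees, then the closure, from 0 (fully open) to 1 (shut). In form: [[[dx, dy, dz], [wx, wy, wz], gripper], ...]. A call has 1 to 20 rows; each row is the pose to reach, as a shift and turn from the pose commanded when the call began, along the tool's axes at that moment; what a row does not reach only later rows make up. A row lasts 1/12 s, in which the tool goes at most 41.7 mm and 7.16 degrees, less where a joint would pass 70% of its speed; a pose out of reach is approached as far as the arm can. A call with a gripper value outside its range is refused whole. The fingers move at their own pace and stop on an object; the grip force is fixed at half the most. Time passes only in rows, so rows that repeat a pose let the fingers close. It gives the time, the measured TCP pose, the force, the opening and the grip force at its end, in the units of the state.
- bot.observe(): the state, without advancing time (a new reading comes with each control period).
- bot.camera(name): name is "scene" or "top"; returns a dict with "pixels" (420x560x3 uint8, red, green, blue), "z_map" (420x560 float32, m along the optical axis (not along the pixel's ray), 0 where there is no reading), "fx", "fy", "cx", "cy" (pixels), "R" (3x3) and "t" (3): a world point X has camera coordinates R X + t. Camera axes: x right, y down, z forward; pixel columns grow to the right and rows downward; lengths in m; the calibration is good to about 2 mm. A picture is of the moment at which its call begins.
- bot.job_done(): hands the job in; it is judged then, once.
The state is a dict: "time_s": time; "joint_positions": joint angles; "joint_vel": joint speeds; "tau": joint torques, N m; "tcp_pos": TCP position; "orientation": TCP orientation; "contact_force": force on the tool from outside, world axes, zero at the start; "wrist_torque": the same for the moment, N m; "finger_gap": finger opening in m; "grip_force": force on a finger pad.
Only numpy, scipy, OpenCV 4.12 (cv2) and the standard library are available. Lean on these libraries where they do the work, as an engineer would, in place of code of your own. Each camera call takes 0.05 s, during which the arm holds its last target. There are 200 camera calls.

## Working session

There is one attempt and no reset: what is moved stays moved. The work goes in short steps, Python scripts to look and compute and a tool call to move; the robot and the scene stay as the last step left them, time stands still between calls to the robot, and variables do not carry over. Pictures are saved under pics/ and viewed, at most 10 in all, crops included, and the job is handed in when it is done.

Besides the shell and the picture viewer there is one more tool, called after "Emit:" as name([rows], argument=value, ...), one row to a line, values as JSON. play_rows: Moves the arm, as the interface text tells. Its arguments: {"type":"object","properties":{"plan":{"type":"array","items":{"type":"array"}}},"required":["plan"]}

```bash
mkdir -p pics
cat > h.py <<'E'
import numpy as np,cv2
from bench import bot
def pts(c):
    v,u=np.mgrid[0:420,0:560]; z=c["z_map"]
    P=np.stack([(u-c["cx"])/c["fx"]*z,(v-c["cy"])/c["fy"]*z,z],-1)
    return (P-c["t"])@c["R"]
E
python3 - <<'E'
from h import *
for n in("scene","top"):
    c=bot.camera(n); np.savez(f"{n}.npz",**c)
    cv2.imwrite(f"pics/{n}.png",c["pixels"][...,::-1])
    h=cv2.cvtColor(c["pixels"],cv2.COLOR_RGB2HSV)
    m=(((h[...,0]<8)|(h[...,0]>172))&(h[...,1]>130)&(h[...,2]>60)).astype(np.uint8)
    k,l,s,ce=cv2.connectedComponentsWithStats(m); P=pts(c)
    for i in range(1,k):
        if s[i,4]>40:
            q=P[(l==i)&(c["z_map"]>0)]; print(n,ce[i].round(),s[i],np.median(q,0).round(3),q.min(0).round(3),q.max(0).round(3))
print(bot.observe())
E
```

```text
scene [229.  52.] [199  40  57  25 374] [0.524 0.465 0.005] [ 0.443  0.338 -0.003] [0.586 0.502 0.139]
scene [125. 139.] [115 128  22  23 364] [0.273 0.184 0.075] [0.251 0.158 0.066] [0.295 0.213 0.081]
scene [296. 276.] [284 261  25  30 540] [ 0.564 -0.178  0.075] [ 0.539 -0.205  0.069] [ 0.589 -0.148  0.081]
scene [181. 363.] [167 345  29  36 706] [ 0.35  -0.29   0.075] [ 0.327 -0.318  0.068] [ 0.375 -0.26   0.081]
top [345. 225.] [334 215  24  21 318] [ 0.568 -0.175  0.074] [ 0.544 -0.211 -0.001] [ 0.593 -0.148  0.082]
top [ 85. 247.] [ 70 221  34  61 517] [0.533 0.468 0.006] [ 0.449  0.419 -0.005] [0.598 0.504 0.013]
top [397. 316.] [385 306  25  21 344] [ 0.354 -0.287  0.075] [ 0.332 -0.325 -0.003] [ 0.378 -0.26   0.084]
top [192. 354.] [181 345  24  19 339] [0.277 0.188 0.074] [ 0.256  0.161 -0.002] [0.298 0.213 0.081]
{'time_s': 0.1, 'joint_positions': array([-1.44881204e+00,  4.86791197e-02,  9.77407564e-02,  1.62203102e+00,
       -2.52113840e-05,  1.44300925e+00]), 'joint_vel': array([ 6.63547918e-04, -2.64019083e-03,  4.81697675e-03, -2.09649856e-05,
       -1.75388204e-04, -1.98024905e-03]), 'tau': array([ 3.58627694e-03, -3.39852118e+01,  3.20934498e+01,  1.57591392e-02,
       -2.26480006e-04, -1.90356722e-06]), 'tcp_pos': array([ 0.12968743, -0.50814172,  0.23022608]), 'orientation': array([-3.11496946e+00, -3.91050234e-01,  2.96775420e-05]), 'contact_force': array([ 0.00479404,  0.21472323, -0.43065606]), 'wrist_torque': array([-0.00709418, -0.02809593, -0.04001008]), 'grip_force': 0.0, 'finger_gap': 0.08546408368922312}
```

View pics/scene.png

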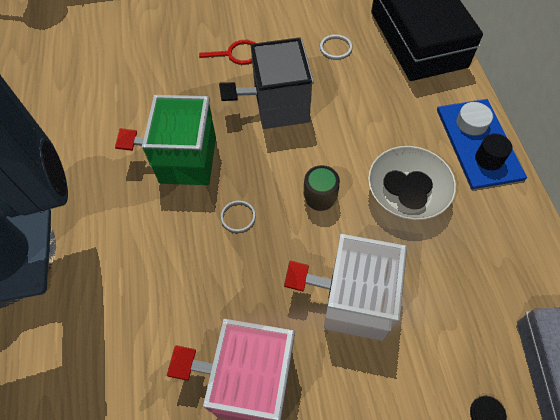

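View pics/top.png

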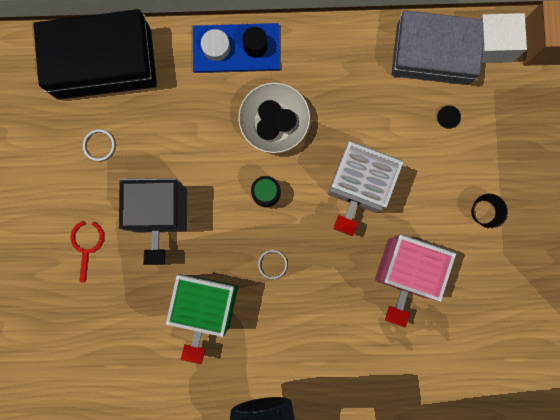

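Candidates in the scene view:
- Red paddle of the clear/white box, (296,276).
- Red paddle of the green box, (125,139).
- Red paddle of the pink box, (181,363).
- Black paddle of the grey bin, (229,91).
- Red spanner-like tool, (229,52).

I choose (296,276), which is (345,225) in the top view. It's the box with clear sides, a white plinth and filters inside. I'll check it in a crop and work out the shift.

Run:
```python
from h import *
from scipy.spatial.transform import Rotation as Ro
C={n:dict(np.load(n+".npz")) for n in("scene","top")}
cv2.imwrite("pics/crop.png",np.hstack([cv2.resize(C["scene"]["pixels"][225:345,270:420],(400,320),interpolation=2),cv2.resize(C["top"]["pixels"][130:250,300:450],(400,320),interpolation=2)])[...,::-1])
cs=[]
for n,w in(("scene",(296,276)),("top",(345,225))):
    c=C[n];h=cv2.cvtColor(c["pixels"],cv2.COLOR_RGB2HSV)
    m=(((h[...,0]<8)|(h[...,0]>172))&(h[...,1]>130)&(h[...,2]>60)).astype(np.uint8)
    k,l=cv2.connectedComponents(m); P=pts(c)
    q=P[(l==l[w[1],w[0]])&(abs(P[...,2]-.075)<.012)]
    r=cv2.minAreaRect((q[:,:2]*1000).astype(np.float32)); print(n,r,len(q)); cs.append(r[0])
    # box top rim points
    b=P[(abs(P[...,2]-.135)<.008)&(np.hypot(P[...,0]-.68,P[...,1]+.2)<.12)]
    if len(b)>50: print(" rim",cv2.minAreaRect((b[:,:2]*1000).astype(np.float32)),b.mean(0))
o=bot.observe();R=Ro.from_rotvec(o["orientation"])
print(R.as_matrix().round(3))
p=np.r_[np.mean(cs,0)/1000,.075];print(p,"tool shift",R.inv().apply(p-o["tcp_pos"]).round(4))
```

```text
scene ((563.7662963867188, -177.16893005371094), (50.007171630859375, 35.385250091552734), 67.78836059570312) 539
 rim ((674.8890991210938, -222.5568084716797), (132.03207397460938, 114.28893280029297), 67.3704833984375) [ 0.67375777 -0.22591873  0.13663855]
top ((567.839111328125, -175.12249755859375), (49.88825607299805, 35.56379318237305), 66.75277709960938) 316
 rim ((678.86083984375, -221.16036987304688), (130.30996704101562, 116.11993408203125), 67.5633773803711) [ 0.67752132 -0.22090195  0.13676366]
[[ 0.969  0.247 -0.   ]
 [ 0.247 -0.969  0.002]
 [ 0.    -0.002 -1.   ]]
[ 0.5658027  -0.17614571  0.075     ] tool shift [ 0.5046 -0.2136  0.1558]
```

View pics/crop.png

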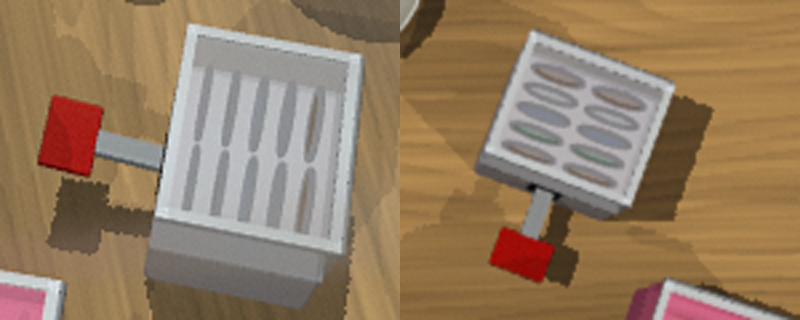

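The crop confirms it: clear sides, round filters inside and a red paddle, at (70,135) on the left and (522,253) on the right. The box's yaw is about -22.6°. I'll move above the paddle with the gripper shut.

Emit:
play_rows([
  [[0.035,-0.015,0],[0,0,5],1],
  [[0.07,-0.03,0],[0,0,10],1],
  [[0.105,-0.045,0],[0,0,15],1],
  [[0.14,-0.06,0],[0,0,20],1],
  [[0.175,-0.075,0],[0,0,25],1],
  [[0.21,-0.09,0],[0,0,30],1],
  [[0.245,-0.105,0],[0,0,37],1],
  [[0.28,-0.12,0],[0,0,37],1],
  [[0.315,-0.135,0],[0,0,37],1],
  [[0.35,-0.15,0],[0,0,37],1],
  [[0.385,-0.165,0],[0,0,37],1],
  [[0.42,-0.18,0],[0,0,37],1],
  [[0.455,-0.195,0],[0,0,37],1],
  [[0.485,-0.207,0],[0,0,37],1],
  [[0.502,-0.215,0],[0,0,37],1],
  [[0.502,-0.215,0.03],[0,0,37],1],
  [[0.502,-0.215,0.06],[0,0,37],1],
  [[0.502,-0.215,0.09],[0,0,37],1],
  [[0.502,-0.215,0.11],[0,0,37],1],
  [[0.502,-0.215,0.11],[0,0,37],1],
])

```text
time_s: 1.77
tcp_pos: [0.5589, -0.1742, 0.1141]
orientation: [-3.078, 0.617, 0.02]
contact_force: [-1.2, -0.1, -0.8]
finger_gap: -0.0002
grip_force: 0.0
```

Emit:
play_rows([
  [[0,0,0],[0,0,0],1],
  [[0,0,0],[0,0,0],1],
  [[0,0,0],[0,0,0],1],
])

```text
time_s: 2.02
tcp_pos: [0.5644, -0.177, 0.1239]
orientation: [3.079, -0.618, 0.006]
contact_force: [-0.6, -0.6, 0.6]
finger_gap: 0.0003
grip_force: 0.0
```

Run:
```python
from h import *
c=bot.camera("scene")
cv2.imwrite("pics/s2.png",cv2.resize(c["pixels"][180:350,190:420],(690,510),interpolation=2)[...,::-1])
```

```text
(no output)
```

View pics/s2.png

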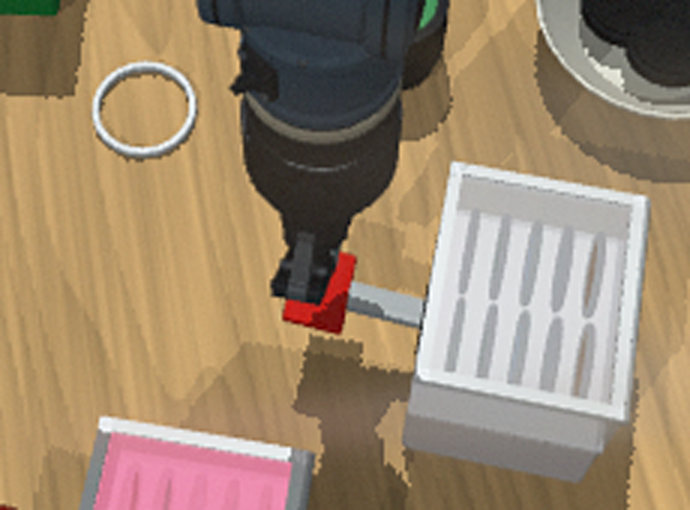

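The shut fingers (305,280 in the crop) are over the red paddle with clear room to the box. Next I press down gradually.

Emit:
play_rows([
  [[0,0,0.02],[0,0,0],1],
  [[0,0,0.035],[0,0,0],1],
  [[0,0,0.042],[0,0,0],1],
  [[0,0,0.049],[0,0,0],1],
  [[0,0,0.056],[0,0,0],1],
  [[0,0,0.062],[0,0,0],1],
  [[0,0,0.068],[0,0,0],1],
  [[0,0,0.073],[0,0,0],1],
  [[0,0,0.077],[0,0,0],1],
  [[0,0,0.08],[0,0,0],1],
  [[0,0,0.082],[0,0,0],1],
  [[0,0,0.082],[0,0,0],1],
  [[0,0,0.082],[0,0,0],1],
])

```text
time_s: 3.15
tcp_pos: [0.5634, -0.1765, 0.041]
orientation: [3.08, -0.618, 0.002]
contact_force: [-4.1, 0.7, 5.0]
finger_gap: 0.0001
grip_force: 2.7
```

Run:
```python
from h import *
c=bot.camera("scene")
cv2.imwrite("pics/s3.png",cv2.resize(c["pixels"][180:350,190:420],(690,510),interpolation=2)[...,::-1])
o=bot.observe();print(o["tcp_pos"],o["contact_force"])
```

```text
[ 0.56343763 -0.17649471  0.04105526] [-2.7746897   0.94235494  5.35326444]
```

View pics/s3.png

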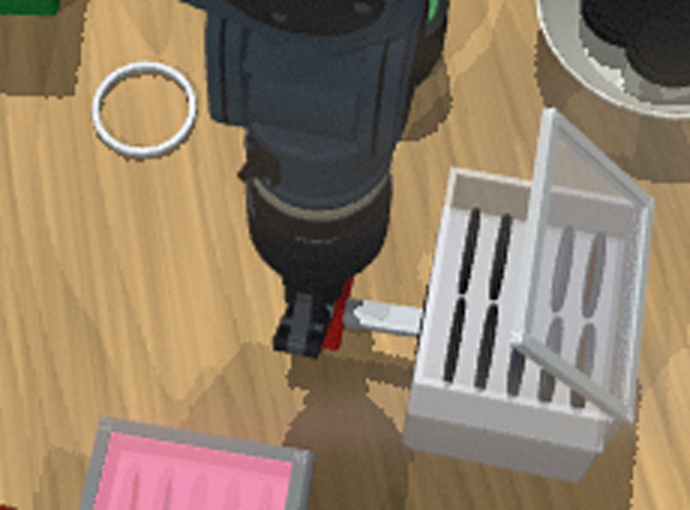

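The lid is raised at (590,260) and the fingers are on the red paddle (310,330). The force is still only the spring's, so I go on to the stop and hold.

Emit:
play_rows([
  [[0,0,0.002],[0,0,0],1],
  [[0,0,0.004],[0,0,0],1],
  [[0,0,0.005],[0,0,0],1],
  [[0,0,0.005],[0,0,0],1],
  [[0,0,0.005],[0,0,0],1],
])

```text
time_s: 3.62
tcp_pos: [0.5639, -0.1767, 0.0364]
orientation: [3.08, -0.618, 0.004]
contact_force: [-2.9, 0.5, 5.6]
finger_gap: 0.0
grip_force: 3.0
```

Emit:
play_rows([
  [[0,0,0.001],[0,0,0],1],
  [[0,0,0.002],[0,0,0],1],
  [[0,0,0.003],[0,0,0],1],
  [[0,0,0.003],[0,0,0],1],
  [[0,0,0.003],[0,0,0],1],
])

```text
time_s: 4.03
tcp_pos: [0.564, -0.1767, 0.0357]
orientation: [3.079, -0.618, 0.005]
contact_force: [-5.9, 2.7, 13.9]
finger_gap: 0.0001
grip_force: 7.6
```

The stop is reached: force rose to 14 N with almost no travel. I hold for over 2 s.

Emit:
play_rows([
  [[0,0,0],[0,0,0],1],
  [[0,0,0],[0,0,0],1],
  [[0,0,0],[0,0,0],1],
  [[0,0,0],[0,0,0],1],
  [[0,0,0],[0,0,0],1],
  [[0,0,0],[0,0,0],1],
  [[0,0,0],[0,0,0],1],
  [[0,0,0],[0,0,0],1],
  [[0,0,0],[0,0,0],1],
  [[0,0,0],[0,0,0],1],
  [[0,0,0],[0,0,0],1],
  [[0,0,0],[0,0,0],1],
  [[0,0,0],[0,0,0],1],
  [[0,0,0],[0,0,0],1],
  [[0,0,0],[0,0,0],1],
  [[0,0,0],[0,0,0],1],
  [[0,0,0],[0,0,0],1],
  [[0,0,0],[0,0,0],1],
  [[0,0,0],[0,0,0],1],
  [[0,0,0],[0,0,0],1],
])

```text
time_s: 5.7
tcp_pos: [0.564, -0.1767, 0.0358]
orientation: [3.079, -0.618, 0.005]
contact_force: [-5.6, 3.0, 14.1]
finger_gap: -0.0001
grip_force: 7.6
```

Emit:
play_rows([
  [[0,0,0],[0,0,0],1],
  [[0,0,0],[0,0,0],1],
  [[0,0,0],[0,0,0],1],
  [[0,0,0],[0,0,0],1],
  [[0,0,0],[0,0,0],1],
  [[0,0,0],[0,0,0],1],
  [[0,0,0],[0,0,0],1],
  [[0,0,0],[0,0,0],1],
])

```text
time_s: 6.37
tcp_pos: [0.5639, -0.1767, 0.0357]
orientation: [3.079, -0.618, 0.005]
contact_force: [-5.6, 3.1, 14.1]
finger_gap: 0.0001
grip_force: 7.6
```

Emit:
play_rows([
  [[0,0,-0.01],[0,0,0],1],
  [[0,0,-0.02],[0,0,0],1],
  [[0,0,-0.03],[0,0,0],1],
  [[0,0,-0.045],[0,0,0],1],
  [[0,0,-0.07],[0,0,0],1],
  [[0,0,-0.1],[0,0,0],1],
  [[0,0,-0.13],[0,0,0],1],
  [[0,0,-0.16],[0,0,0],1],
  [[0,0,-0.16],[0,0,0],1],
  [[0,0,-0.16],[0,0,0],1],
  [[0,0,-0.16],[0,0,0],1],
  [[0,0,-0.16],[0,0,0],1],
  [[0,0,-0.16],[0,0,0],1],
  [[0,0,-0.16],[0,0,0],1],
  [[0,0,-0.16],[0,0,0],1],
  [[0,0,-0.16],[0,0,0],1],
  [[0,0,-0.16],[0,0,0],1],
  [[0,0,-0.16],[0,0,0],1],
  [[0,0,-0.16],[0,0,0],1],
  [[0,0,-0.16],[0,0,0],1],
])

```text
time_s: 8.03
tcp_pos: [0.5631, -0.1763, 0.1914]
orientation: [-3.08, 0.618, -0.0]
contact_force: [-1.1, 0.0, 0.5]
finger_gap: -0.0001
grip_force: 0.0
```

Run:
```python
from h import *
c=bot.camera("scene")
cv2.imwrite("pics/s4.png",c["pixels"][...,::-1])
o=bot.observe();print(o["time_s"],o["tcp_pos"],o["contact_force"])
```

```text
8.0833 [ 0.56308435 -0.17629276  0.19142533] [ 0.38766452 -0.83705029 -0.11054657]
```

View pics/s4.png

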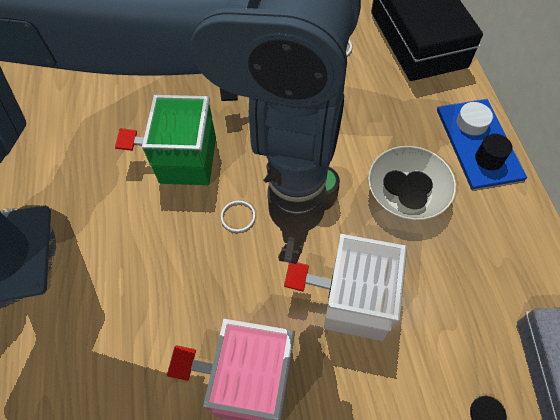

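The lid (370,275) is shut, the red paddle (296,277) is back at rest, and the fingers (290,250) are well clear above it.

```bash
python3 -c "
from bench import bot
print(bot.job_done())"
```

```text
the job is handed in; nothing more can be done
None
```

I pressed the clear filter box's red lever to its stop, held it there about 2.3 s with the lid raised, and let go; the lid shut again, I never went near the waste bin's lever, and the job is handed in (no verdict was returned).

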